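Clear the board and hold the contact grill open

TASK

The toasted roll in the contact grill is about to come out onto the yellow board: clear the board by nesting the three empty blue filling pots into one upright stack, fully home in each other, that stands on the bare worktop off the board. Then lift the grill's lid by its handle and hold it half open, at 45 degrees, so that a helper can take the roll out with both hands. Finish while still holding the lid there, with the roll and all the other things on the worktop left where they are.

Things in the scene. Friction and masses are not known exactly. Their poses are not given: they have to be found in the camera images.
- pot_a_mid (a point): centre (on the axis, 42 mm above the underside) of one of three like open blue plastic pots, 84 mm high, 70 g, z axis up: rim collar 65 mm in diameter and 28 mm deep, below it a cone from 55 mm down to a 36 mm base, wall 3 mm. Its shoulder seats on the rim of the pot below: nested, it sits 28 mm higher than that one. Starts upright on the yellow board.
- pot_b_mid (a point): centre (on the axis, 42 mm above the underside) of one of three like open blue plastic pots, 84 mm high, 70 g, z axis up: rim collar 65 mm in diameter and 28 mm deep, below it a cone from 55 mm down to a 36 mm base, wall 3 mm. Its shoulder seats on the rim of the pot below: nested, it sits 28 mm higher than that one. Starts upright on the yellow board.
- pot_c_mid (a point): centre (on the axis, 42 mm above the underside) of one of three like open blue plastic pots, 84 mm high, 70 g, z axis up: rim collar 65 mm in diameter and 28 mm deep, below it a cone from 55 mm down to a 36 mm base, wall 3 mm. Its shoulder seats on the rim of the pot below: nested, it sits 28 mm higher than that one. Starts upright on the bare worktop, in front of the board (on the robot's side).
- board: yellow plastic cutting board, fixed, 200 mm along its x by 300 mm along its y, 12 mm thick; origin at the centre of its underside, on the worktop
- grill: electric contact grill, steel housing, black ribbed plates, fixed, left or right of the middle with the board on the other side; base 240 mm along its x by 290 mm along its y; origin at the centre of its underside on the worktop; its own -x is its front, with controls and lid handle, towards the robot. Closed, the lid's top is 150 mm high
- grill_lid_hinge (a point): middle of the grill's hinge axis, 107 mm behind the grill's middle (+x of the grill) and 118 mm above the worktop; the axis runs along the grill's y
- grill_handle (a point): middle of the lid's handle: a round black bar, 22 mm in diameter, 160 mm long along the grill's y, carried by two steel arms 52 mm clear (from bar centre) in front of the lid; 268 mm from the hinge axis and, closed, level with it at 118 mm above the worktop. It turns with the lid, its x axis pointing from handle to hinge
- grill_lid (a joint): opening angle of the grill's lid in rad: 0 closed (lying level just above the roll), growing as the handle rises in its arc and comes away from the robot; it goes to 1.75. Half open, 45 degrees, is 0.785. The lid weighs about 0.9 kg, takes about 4 N at the handle to lift, and falls shut when let go
- toasted_roll: round bread roll, 100 mm across and 33 mm high, lying between the grill's plates; to be left there; origin at the centre of its underside
- shaker: white salt shaker, 42 mm across and 87 mm high, standing between grill and board; to be left alone; origin at the centre of its underside
- butter_knife: table knife with a black handle, 210 mm long along its x and 20 mm wide, 10 mm high, lying between grill and board; to be left alone; origin under its middle
- spread_tub: yellow spread tub with a blue lid, 114 by 154 mm, 74 mm high, at the back; to be left alone; origin at the centre of its underside
- sauce_bottle: red sauce bottle, 58 mm across and 190 mm high, at the back; to be left alone; origin at the centre of its underside
- turner: kitchen turner with a black handle, 280 mm long along its x, lying at the far right; to be left alone; origin under its middle

How it is judged:
On the way, in this order (a step that is already met when the one before it is completed fails the run):
1. the three pots stand nested in one upright stack on the bare worktop, let go (horizontal distance between pot_a_mid and pot_b_mid below 0.008 m and z of pot_a_mid in the frame of pot_b_mid between -0.061 and 0.061 m and horizontal distance between each of pot_a_mid, pot_b_mid and pot_c_mid below 0.008 m and z of pot_a_mid in the frame of pot_c_mid between -0.061 and 0.061 m and z of pot_b_mid in the frame of pot_c_mid between -0.061 and 0.061 m and angle between each of pot_a_mid, pot_b_mid, pot_c_mid's own z axis and vertical below 0.08 rad and height (world z) of any of pot_a_mid, pot_b_mid, pot_c_mid below 0.047 m and contact force between each of pot_a, pot_b, pot_c and the fingers below 0.1 N), for 0.3 s.
2. the lid is held at 45 degrees (38 to 52) by the fingers (value of joint grill_lid between 0.663 and 0.908 rad and contact force between grill_lid and the fingers above 1 N), for 0.3 s.
At the end, for the whole second after the job is handed in: The pots are one upright stack (axes within 8 mm, each home to within 5 mm, tilt under 4.5 degrees), let go, the lowest on the bare worktop, not the board; the fingers hold the lid still, 38 to 52 degrees open, and no pot or roll props it (all of step 1 and all of step 2 and velocity of joint grill_lid between -0.08 and 0.08 rad/s and contact force between grill_lid and pot_a below 0.1 N and contact force between grill_lid and pot_b below 0.1 N and contact force between grill_lid and pot_c below 0.1 N and contact force between grill_lid and toasted_roll below 0.1 N); the arm keeps its last pose, push and grip.
It fails at once if the toasted roll in the grill is shifted by more than 25 mm (distance of toasted_roll from where it was at the start of the episode above 0.025 m).
It fails at once if another thing on the worktop (shaker, knife, tub, bottle, turner) is shifted by more than 25 mm (distance of any of shaker, butter_knife, spread_tub, sauce_bottle, turner from where it was at the start of the episode above 0.025 m).
It fails at once if one of the things left alone is tipped over (angle between any of toasted_roll, shaker, butter_knife, spread_tub, sauce_bottle, turner's own z axis and vertical above 0.5 rad).
It also fails if it takes over 72 s, if anything falls off the work surface, if the arm or the gripper's body presses on something with over 40 N, if the wrist force passes 120 N, or if a joint passes its speed limit or range.

ROBOT

A 6-joint arm with a two-finger parallel gripper is mounted at the origin on the work surface. World frame = base frame: x ahead of the robot, y to its left, z up, the work surface at z = 0. Lengths are in m, angles in rad, forces in N, time in s.
With the tool pointing down it reaches from about 0.3 to 0.875 m from the base axis. Payload 4.2 kg.
Tool frame: the origin (TCP) lies at the very end of the fingers, on their centre line; the grasp point (between the pads) lies 19 mm behind it (grip_depth is the z of the grasp point in the tool frame, in m); z points along the fingers, y is the line along which they close (so a half turn about z gives the same grasp; the last joint's range is limited). The gripper opens to 85 mm and grips with 20 to 120 N. Pads are 22 mm wide; open, the fingers measure 114 mm over their backs; the gripper's body (76 mm by 85 mm) begins 54 mm behind the grasp point. The pads swing forward as they close: fully open they stand 13 mm farther back than shut.
Start: joints at [1.12, 0.32, 1.565, -0, 1.257, -0.02], TCP at [0.24, 0.522, 0.231] pointing down, gripper open.
Joint ranges: [-3.11, 3.11], [-0.84, 2.01], [0.21, 2.61], [-1.34, 4.49], [0.05, 2.63], [-2.56, 2.56]. Speed limits (rad/s): [2.57, 2.57, 3.14, 3.14, 3.14, 3.14].

INTERFACE

Orientations are given as [roll, pitch, yaw] about the fixed x, y, z axes, in that order (R = Rz(yaw) Ry(pitch) Rx(roll)).
In Python, from bench import * gives the robot as it stands.
- The arm moves only by the tool apply_moves, never from a script. Its argument "plan" is one flat list of numbers, 5 for each row, row after row: the shift along the tool's x, y, z in cm, then the turn about the tool's z in rad, then the finger opening in cm, from 0 to 8.54. A call has 1 to 12 rows; each row shifts and turns the commanded pose from where the row before left it, along the tool's axes as they then stand; what a row does not reach is not made up. A row lasts 1/10 s, in which the tool goes at most 50 mm and 8.59 degrees, less where a joint would pass 70% of its speed; a pose out of reach is approached as far as the arm can. A call is refused whole if a number of a shift passes 5 or a number of a turn 0.15, either way. A call with a gripper value outside its range is refused whole. The fingers move at their own pace and stop on an object; the grip force is fixed at half the most. Time passes only in rows, so rows that do not move let the fingers close. It gives the time, the measured TCP pose, the force, the opening and the grip force at its end, in the units of the state.
- get_obs(): the state, without advancing time (a new reading comes with each control period).
- capture(name): name is "side" or "top" or "wrist"; returns (picture, depth): 480x640x3 uint8, red, green, blue; 480x640 float32, m along the optical axis (not along the pixel's ray), 0 where there is no reading.
- camera_info(name): a dict with "mtx" (3x3 intrinsics, pixels), "world_from_camera" (4x4, takes a point from camera to world coordinates). Camera axes: x right, y up, looking along -z (the intrinsics and any distortion apply to the point x, -y, -z); pixel columns grow to the right and rows downward; lengths in m; the calibration is good to about 2 mm. A picture is of the moment at which its call begins: read the wrist's pose just before it. camera_info takes no time and is no camera call; for the wrist camera it gives the pose at the moment of the call.
- sign_off(): hands the job in; it is judged then, once.
The state is a dict: "clock": time; "qpos": joint angles; "qvel": joint speeds; "tau": joint torques, N m; "position": TCP position; "tcp_rot": TCP orientation; "force": force on the tool from outside, world axes, zero at the start; "torque": the same for the moment, N m; "gripper_width": finger opening in m; "finger_force": force on a finger pad.
Only numpy, scipy, OpenCV 4.12 (cv2) and the standard library are available. Lean on these libraries where they do the work, as an engineer would, in place of code of your own. Each camera call takes 0.05 s, during which the arm holds its last target. There are 200 camera calls.

## Working session

There is one attempt and no reset: what is moved stays moved. The work goes in short steps, Python scripts to look and compute and a tool call to move; the robot and the scene stay as the last step left them, time stands still between calls to the robot, and variables do not carry over. Pictures are saved under pics/ and viewed, at most 10 in all, crops included, and the job is handed in when it is done.

Besides the shell and the picture viewer there is one more tool, called as a command line: name --argument value ..., lists and objects as JSON in quotes. apply_moves: Moves the arm, as the interface text tells. Its arguments: {"type":"object","properties":{"plan":{"type":"array","items":{"type":"number"}}},"required":["plan"]}

```bash
mkdir -p pics; python3 - <<'E'
from bench import *
import cv2, numpy as np
o=get_obs(); print({k:np.round(v,3) for k,v in o.items()})
for n in ("top","side"):
    im,d=capture(n); cv2.imwrite(f"pics/{n}0.png",im[:,:,::-1]); np.save(f"pics/{n}0.npy",d); np.save(f"pics/{n}im0.npy",im)
    c=camera_info(n); print(n,np.round(c["mtx"],2).tolist(),np.round(c["world_from_camera"],4).tolist(),[k for k in c])
E
```

```text
{'clock': np.float64(0.0), 'qpos': array([ 1.12 ,  0.32 ,  1.566,  0.   ,  1.257, -0.02 ]), 'qvel': array([ 0.   , -0.001, -0.001,  0.001, -0.   , -0.001]), 'tau': array([ 1.0000e-03, -4.1553e+01, -2.3416e+01,  0.0000e+00,  8.0000e-03,
        0.0000e+00]), 'position': array([0.24 , 0.522, 0.23 ]), 'tcp_rot': array([-3.14 , -0.   ,  2.711]), 'force': array([ 0.154, -0.329,  0.622]), 'torque': array([0.037, 0.061, 0.001]), 'finger_force': np.float64(0.0), 'gripper_width': np.float64(0.085)}
top [[482.48, 0.0, 309.71], [0.0, 482.48, 240.82], [0.0, 0.0, 1.0]] [[0.0158, 0.9908, -0.1343, 0.4579], [-0.9998, 0.0175, 0.0116, -0.098], [0.0139, 0.1341, 0.9909, 1.2197], [0.0, 0.0, 0.0, 1.0]] ['mtx', 'world_from_camera']
side [[471.1, 0.0, 319.23], [0.0, 471.1, 244.8], [0.0, 0.0, 1.0]] [[0.9355, 0.1953, -0.2945, 0.3154], [-0.3533, 0.5383, -0.7651, -0.8174], [0.0091, 0.8198, 0.5726, 0.6284], [0.0, 0.0, 0.0, 1.0]] ['mtx', 'world_from_camera']
```

View pics/top0.png

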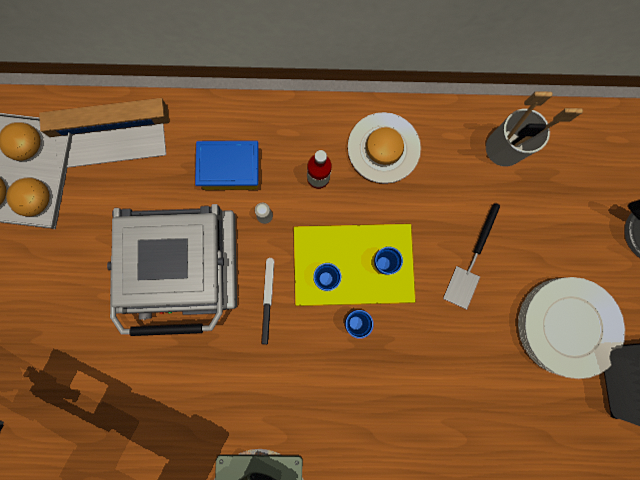

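View pics/side0.png

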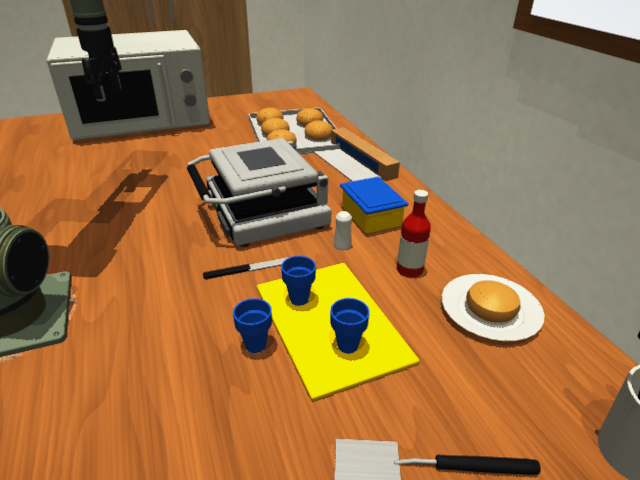

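The top view shows pots at about (327,277) and (387,261) on the board and (358,323) in front of it. The lid handle bar runs from (130,331) to (202,327). The knife is at x≈267, the shaker at (263,212), and the arm is off to the left. The side view confirms that all the pots are upright.

```bash
cat > h.py <<'E'
from bench import *
import cv2, numpy as np
def plane(c,uv,z):
    uv=np.atleast_2d(uv).astype(float); K=c["mtx"]; T=c["world_from_camera"]
    r=np.c_[(uv[:,0]-K[0,2])/K[0,0],-(uv[:,1]-K[1,2])/K[1,1],-np.ones(len(uv))]@T[:3,:3].T
    return T[:3,3]+r*((z-T[2,3])/r[:,2])[:,None]
def cloud(c,d):
    v,u=np.mgrid[:d.shape[0],:d.shape[1]]; K=c["mtx"]; T=c["world_from_camera"]
    p=np.stack([(u-K[0,2])/K[0,0]*d,-(v-K[1,2])/K[1,1]*d,-d],-1)
    return p@T[:3,:3].T+T[:3,3]
def blue(im):
    h=cv2.cvtColor(im,cv2.COLOR_RGB2HSV); return cv2.inRange(h,(105,120,30),(130,255,255))
def circ(p):
    A=np.c_[2*p,np.ones(len(p))]; s=np.linalg.lstsq(A,(p**2).sum(1),rcond=None)[0]
    return s[0],s[1],np.sqrt(s[2]+s[0]**2+s[1]**2)
def pots(n="top",im=None,d=None):
    if im is None: im,d=capture(n)
    c=camera_info(n); P=cloud(c,d); m=blue(im)
    k,l,st,ce=cv2.connectedComponentsWithStats(m)
    for i in range(1,k):
        if not 200<st[i,4]: continue
        q=P[(l==i)&(d>0)]; zt=np.percentile(q[:,2],97)
        r=q[q[:,2]>zt-.006][:,:2]
        (x,y),R=cv2.minEnclosingCircle(r.astype(np.float32))
        ct=cv2.findContours((l==i).astype(np.uint8),0,1)[0][0][:,0]
        w=plane(c,ct,zt)[:,:2]
        print(n,"px",ce[i].round(),"n",st[i,4],"ztop %.3f"%zt,"enc",np.round([x,y,R],4),"lsq",np.round(circ(r),4),"contour",np.round(circ(w),4))
E
python3 - <<'E'
from h import *
for n in ("top","side"): pots(n,np.load(f"pics/{n}im0.npy"),np.load(f"pics/{n}0.npy"))
c=camera_info("top"); im=np.load("pics/topim0.npy"); P=cloud(c,np.load("pics/top0.npy"))
g=im.max(2); m=np.zeros_like(g); m[315:345,120:215]=((g<60))[315:345,120:215]
k,l,st,ce=cv2.connectedComponentsWithStats(m); i=1+np.argmax(st[1:,4])
v,u=np.where(l==i); print("handle px",st[i],ce[i],"depth mean",np.median(P[l==i],0))
r=cv2.minAreaRect(np.c_[u,v].astype(np.float32)); print(r, plane(c,cv2.boxPoints(r),.118).round(4).tolist(), plane(c,r[0],.124).round(4))
print("grill lid top corners", plane(c,[[112,212],[112,310],[217,205],[217,308]],.15).round(3).tolist())
hs=cv2.cvtColor(im,cv2.COLOR_RGB2HSV); b=cv2.inRange(hs,(25,150,100),(35,255,255)); b[:,:280]=0
ct=max(cv2.findContours(b,0,1)[0],key=cv2.contourArea); print("board",plane(c,cv2.boxPoints(cv2.minAreaRect(ct)),.012).round(3).tolist())
print("knife tip,end,shaker",plane(c,[[270,259],[265,342],[263,212]],.01).round(3).tolist())
E
```

```text
top px [106. 127.] n 432 ztop 0.041 enc [0.905  0.4144 0.1175] lsq [0.8837 0.4151 0.0706] contour [0.9133 0.4127 0.072 ]
top px [226. 163.] n 2794 ztop 0.078 enc [0.802  0.0966 0.091 ] lsq [0.8032 0.0962 0.0502] contour [0.8008 0.0945 0.0746]
top px [388. 260.] n 599 ztop 0.098 enc [ 0.569  -0.2962  0.0325] lsq [ 0.5684 -0.2962  0.0305] contour [ 0.5674 -0.2953  0.0314]
top px [327. 276.] n 584 ztop 0.098 enc [ 0.5273 -0.1525  0.0319] lsq [ 0.5275 -0.1523  0.0303] contour [ 0.5273 -0.1525  0.0307]
top px [359. 324.] n 610 ztop 0.086 enc [ 0.4203 -0.2285  0.0323] lsq [ 0.4202 -0.2286  0.0305] contour [ 0.4199 -0.2283  0.0313]
side px [357. 154.] n 339 ztop 0.038 enc [0.9063 0.4155 0.1145] lsq [0.7184 0.3855 0.2024] contour [0.8916 0.3919 0.0789]
side px [373. 195.] n 1470 ztop 0.076 enc [0.8006 0.0883 0.0919] lsq [0.8039 0.0886 0.0518] contour [0.7972 0.0788 0.0776]
side px [298. 277.] n 1246 ztop 0.096 enc [ 0.5295 -0.1552  0.0335] lsq [ 0.529  -0.1552  0.0305] contour [ 0.5182 -0.1888  0.0512]
side px [253. 323.] n 1529 ztop 0.083 enc [ 0.4211 -0.2315  0.0329] lsq [ 0.4214 -0.2319  0.0305] contour [ 0.4156 -0.2592  0.0468]
side px [349. 322.] n 1556 ztop 0.096 enc [ 0.5695 -0.2989  0.0336] lsq [ 0.5697 -0.2994  0.0305] contour [ 0.5575 -0.3243  0.0462]
handle px [130 323  73  13 735] [166.46666667 328.98911565] depth mean [0.40274135 0.20432723 0.12685986]
((165.9995880126953, 328.9897766113281), (10.460677146911621, 72.3479232788086), 87.66268920898438) [[0.4093, 0.2893, 0.118], [0.4183, 0.1282, 0.118], [0.3952, 0.1262, 0.118], [0.3863, 0.2869, 0.118]] [[0.4025 0.2061 0.124 ]]
grill lid top corners [[0.66, 0.334, 0.15], [0.443, 0.319, 0.15], [0.681, 0.1, 0.15], [0.451, 0.09, 0.15]]
board [[0.658, -0.07, 0.012], [0.671, -0.375, 0.012], [0.471, -0.377, 0.012], [0.46, -0.079, 0.012]]
knife tip,end,shaker [[0.574, -0.013, 0.01], [0.369, -0.006, 0.01], [0.694, 0.008, 0.01]]
```

Rims measure about 65 mm across and sit at the expected heights. The handle is near (0.402, 0.205) and the grill is yawed about 3°. I'll turn the tool to yaw π/2 first, so that tool y is world x and tool x is world y.

apply_moves --plan '[0,0,0,0.14,8.5,0,0,0,0.14,8.5,0,0,0,0.14,8.5,0,0,0,0.14,8.5,0,0,0,0.14,8.5,0,0,0,0.14,8.5,0,0,0,0.14,8.5,0,0,0,0.14,8.5,0,0,0,0.02,8.5,0,0,0,0,8.5]'

```text
clock: 1.1
position: [0.2401, 0.5223, 0.231]
tcp_rot: [-3.141, 0.001, 1.573]
force: [0.0, -0.3, 0.1]
gripper_width: 0.085
finger_force: 0.0
```

apply_moves --plan '[-2,0.9,0,0,8.5,-4.2,1.8,0,0,8.5,-4.2,1.8,0,0,8.5,-4.2,1.8,0,0,8.5,-4.2,1.8,0,0,8.5,-4.2,1.8,0,0,8.5,-4.2,1.8,0,0,8.5,-4.2,1.8,0,0,8.5,-4.2,1.8,0,0,8.5,-4.2,1.8,0,0,8.5,-4.2,1.8,0,0,8.5,-4.2,1.8,0,0,8.5]'

```text
clock: 2.3
position: [0.4475, 0.0386, 0.2315]
tcp_rot: [3.141, -0.0, 1.573]
force: [0.4, 0.1, 0.6]
gripper_width: 0.0848
finger_force: 0.0
```

apply_moves --plan '[-4.2,1.8,0,0,8.5,-4.2,1.8,0,0,8.5,-4.2,1.8,0,0,8.5,-4.2,1.8,0,0,8.5,-2.4,0.9,0,0,8.5,0,0,0,0,8.5,0,0,0,0,8.5]'

```text
clock: 3.0
position: [0.5278, -0.1515, 0.2309]
tcp_rot: [-3.141, -0.001, 1.571]
force: [-0.7, 0.6, 0.7]
gripper_width: 0.0849
finger_force: 0.0
```

```bash
python3 - <<'E'
from h import *
im,d=capture("wrist"); cv2.imwrite("pics/w1.png",im[:,:,::-1]); pots("wrist",im,d)
E
```

```text
wrist px [623.   3.] n 237 ztop 0.073 enc [0.762  0.0211 0.0127] lsq [0.7607 0.0228 0.0074] contour [0.7581 0.0204 0.0085]
wrist px [319. 213.] n 1645 ztop 0.098 enc [ 0.528  -0.1519  0.032 ] lsq [ 0.5283 -0.1519  0.0303] contour [ 0.5289 -0.152   0.0276]
wrist px [199. 284.] n 264 ztop 0.086 enc [ 0.4198 -0.226   0.0314] lsq [ 0.4208 -0.2286  0.0303] contour [ 0.4215 -0.2283  0.0302]
wrist px [366. 370.] n 991 ztop 0.098 enc [ 0.5685 -0.2961  0.0325] lsq [ 0.5692 -0.2958  0.0304] contour [ 0.5677 -0.2956  0.0255]
```

View pics/w1.png

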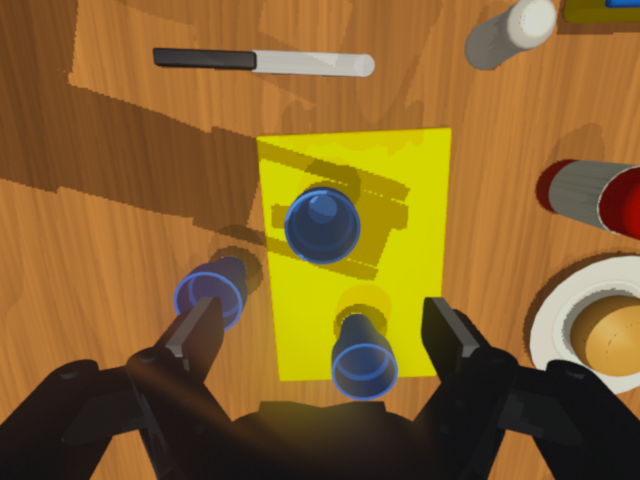

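The wrist view shows the first pot at (322,227). It is centred under the tool: measured (0.528, -0.152), matching the top view. The others are at (0.569, -0.296) and (0.4207, -0.2286). Descend and grip.

apply_moves --plan '[0,0,4,0,8.5,0,0,4,0,8.5,0,0,3.5,0,8.5,0,0,3,0,8.5,0,0,2,0,8.5,0,0,0,0,8.5,0,0,0,0,5.5,0,0,0,0,5.5,0,0,0,0,5.5,0,0,0,0,5.5,0,0,0,0,5.5]'

```text
clock: 4.15
position: [0.5293, -0.1516, 0.0683]
tcp_rot: [3.138, 0.001, 1.571]
force: [-1.0, 0.7, 6.4]
gripper_width: 0.0646
finger_force: 66.5
```

apply_moves --plan '[0,0,-2,0,5.5,0,0,-4,0,5.5,0,0,-4,0,5.5,-1.7,-2.4,0,0,5.5,-2,-2.8,0,0,5.5,-2,-2.8,0,0,5.5,-2,-2.8,0,0,5.5,0,0,0,0,5.5,0,0,0,0,5.5]'

```text
clock: 5.05
position: [0.4201, -0.2289, 0.167]
tcp_rot: [3.14, 0.0, 1.569]
force: [-0.1, -0.2, -0.7]
gripper_width: 0.0643
finger_force: 66.3
```

```bash
python3 - <<'E'
from h import *
o=get_obs(); print(o["position"].round(4),o["gripper_width"],o["finger_force"]); pots("top"); pots("side")
im,d=capture("side"); cv2.imwrite("pics/s2.png",im[150:450,130:530,::-1])
E
```

```text
[ 0.4201 -0.2289  0.167 ] 0.06432618166228972 66.31421190686524
top px [105. 127.] n 431 ztop 0.040 enc [0.9054 0.4158 0.1175] lsq [1.1281 0.4517 0.2368] contour [0.9137 0.4125 0.0718]
top px [226. 163.] n 2794 ztop 0.078 enc [0.8024 0.0976 0.0893] lsq [0.8037 0.0961 0.0499] contour [0.8008 0.0945 0.0746]
top px [388. 260.] n 601 ztop 0.098 enc [ 0.5682 -0.2962  0.0325] lsq [ 0.5684 -0.296   0.0305] contour [ 0.5673 -0.2952  0.0314]
side px [357. 154.] n 339 ztop 0.038 enc [0.9058 0.4151 0.1161] lsq [0.8015 0.395  0.1263] contour [0.8911 0.3908 0.0788]
side px [373. 195.] n 1466 ztop 0.076 enc [0.8049 0.0903 0.0885] lsq [0.8039 0.0878 0.0519] contour [0.7972 0.0789 0.0775]
side px [250. 295.] n 3252 ztop 0.194 enc [ 0.4218 -0.2329  0.0337] lsq [ 0.4221 -0.2332  0.0305] contour [ 0.4075 -0.3097  0.0755]
side px [349. 322.] n 1556 ztop 0.096 enc [ 0.5692 -0.2995  0.0331] lsq [ 0.5697 -0.2995  0.0305] contour [ 0.5575 -0.3244  0.0462]
```

View pics/s2.png

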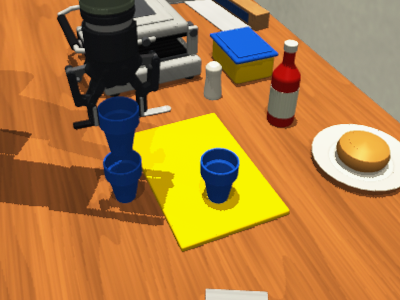

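The held pot sits level just above pot c, with the axes within about 1 mm (crop: rims at (118,105) and (124,160)). Lower it.

apply_moves --plan '[0.1,0,2,0,5.5,0,0,2,0,5.5,0,0,2,0,5.5,0,0,1.2,0,5.5,0,0,0.8,0,5.5,0,0,0.2,0,5.5,0,0,0,0,5.5]'

```text
clock: 5.9
position: [0.4209, -0.2275, 0.0847]
tcp_rot: [3.141, 0.0, 1.572]
force: [-0.6, -1.3, -1.0]
gripper_width: 0.0643
finger_force: 66.3
```

apply_moves --plan '[0,0,0.2,0,5.5,0,0,0.1,0,5.5,0,0,0,0,5.5]'

```text
clock: 6.2
position: [0.4217, -0.2282, 0.0842]
tcp_rot: [3.137, 0.002, 1.571]
force: [-2.1, 2.0, 17.1]
gripper_width: 0.0646
finger_force: 68.0
```

Contact at 17 N and z = 0.084, which matches the expected seat height. Open and lift away.

apply_moves --plan '[0,0,0,0,8.5,0,0,0,0,8.5,0,0,0,0,8.5,0,0,0,0,8.5,0,0,-2,0,8.5,0,0,-4,0,8.5,0,0,-4,0,8.5,-2,4.2,0,0,8.5,-2.4,5,0,0,8.5,-2.4,5,0,0,8.5,0,0,0,0,8.5,0,0,0,0,8.5]'

```text
clock: 7.4
position: [0.5523, -0.2908, 0.1797]
tcp_rot: [-3.139, -0.001, 1.571]
force: [-0.4, 0.1, 0.2]
gripper_width: 0.0847
finger_force: 0.0
```

```bash
python3 - <<'E'
from h import *
o=get_obs(); print(o["clock"],o["position"].round(4),o["gripper_width"],o["finger_force"]); pots("top"); pots("side"); pots("wrist")
E
```

```text
7.4 [ 0.5523 -0.2908  0.1797] 0.0847191447715757 0.0
top px [106. 127.] n 433 ztop 0.041 enc [0.9052 0.4143 0.1165] lsq [0.9176 0.4176 0.0696] contour [0.9116 0.4121 0.0715]
top px [226. 163.] n 2794 ztop 0.078 enc [0.8028 0.0952 0.0898] lsq [0.804  0.0957 0.0499] contour [0.8008 0.0945 0.0746]
side px [386. 193.] n 566 ztop 0.321 enc [ 0.5838 -0.3126  0.0067] lsq [ 0.57   -0.3033  0.0173] contour [ 0.6067 -0.3213  0.031 ]
side px [252. 316.] n 2000 ztop 0.111 enc [ 0.4224 -0.2324  0.0329] lsq [ 0.4223 -0.2326  0.0304] contour [ 0.4139 -0.2723  0.0541]
side px [349. 323.] n 1541 ztop 0.096 enc [ 0.5701 -0.299   0.0329] lsq [ 0.5697 -0.2996  0.0303] contour [ 0.5573 -0.3246  0.0458]
wrist px [121. 154.] n 11475 ztop 0.114 enc [ 0.4217 -0.2296  0.0329] lsq [ 0.4224 -0.2302  0.0304] contour [ 0.4314 -0.2289  0.0363]
wrist px [348. 236.] n 1916 ztop 0.098 enc [ 0.5693 -0.2968  0.032 ] lsq [ 0.5694 -0.2969  0.0303] contour [ 0.5687 -0.2976  0.0283]
wrist px [328. 269.] n 201 ztop 0.073 enc [ 0.5572 -0.3143  0.0162] lsq [ 0.5652 -0.3042  0.0191] contour [ 0.5626 -0.3064  0.0163]
```

The stack's rim is at 0.111–0.112, so it is home. Next pot.

apply_moves --plan '[-0.6,1.7,0,0,8.5,0,0,0,0,8.5,0,0,3,0,8.5,0,0,4,0,8.5,0,0,3,0,8.5,0,0,1.4,0,8.5,0,0,0,0,8.5]'

```text
clock: 8.25
position: [0.5675, -0.2959, 0.0658]
tcp_rot: [-3.138, -0.002, 1.571]
force: [-0.4, 0.2, 0.2]
gripper_width: 0.085
finger_force: 0.0
```

apply_moves --plan '[0,0.1,0,0,5.5,0,0,0,0,5.5,0,0,0,0,5.5,0,0,0,0,5.5,0,0,-2,0,5.5,0,0,-4,0,5.5,0,0,-4,0,5.5,0,0,-3,0,5.5,0,0,0,0,5.5]'

```text
clock: 9.15
position: [0.5729, -0.2981, 0.2038]
tcp_rot: [3.131, 0.006, 1.571]
force: [-0.1, 0.2, -0.2]
gripper_width: 0.0636
finger_force: 66.1
```

apply_moves --plan '[1,-2.2,0,0,5.5,1.4,-3.2,0,0,5.5,1.4,-3.2,0,0,5.5,1.4,-3.2,0,0,5.5,1,-2,0,0,5.5,0.4,-0.8,0,0,5.5,0,0,0,0,5.5,0,0,0,0,5.5]'

```text
clock: 9.95
position: [0.4254, -0.2314, 0.1974]
tcp_rot: [3.14, 0.001, 1.571]
force: [0.0, 0.2, -0.7]
gripper_width: 0.0637
finger_force: 66.0
```

```bash
python3 - <<'E'
from h import *
o=get_obs(); print(o["clock"],o["position"].round(4),o["gripper_width"],o["finger_force"],o["force"]); pots("side")
E
```

```text
9.95 [ 0.4254 -0.2314  0.1974] 0.0636616701821049 66.03544591111131 [ 0.04322404  0.22325676 -0.73133401]
side px [357. 154.] n 339 ztop 0.038 enc [0.9078 0.419  0.1179] lsq [0.7107 0.3838 0.2107] contour [0.8916 0.3918 0.0789]
side px [373. 195.] n 1465 ztop 0.076 enc [0.8049 0.0923 0.0892] lsq [0.8036 0.0884 0.0516] contour [0.7969 0.0788 0.0774]
side px [251. 287.] n 3873 ztop 0.223 enc [ 0.4265 -0.2335  0.0339] lsq [ 0.4268 -0.2337  0.0307] contour [ 0.4091 -0.3231  0.0837]
```

apply_moves --plan '[0.1,-0.45,0,0,5.5,0,0,0,0,5.5,0,0,2,0,5.5,0,0,2,0,5.5,0,0,2,0,5.5,0,0,1.2,0,5.5,0,0,0.8,0,5.5,0,0,0.2,0,5.5,0,0,0,0,5.5]'

```text
clock: 10.9
position: [0.4203, -0.2301, 0.1156]
tcp_rot: [3.141, 0.0, 1.571]
force: [1.0, -1.1, 0.1]
gripper_width: 0.0633
finger_force: 66.0
```

apply_moves --plan '[0,0,0.2,0,5.5,0,0,0.1,0,5.5,0,0,0,0,5.5]'

```text
clock: 11.2
position: [0.4216, -0.2305, 0.1142]
tcp_rot: [3.137, 0.002, 1.57]
force: [1.2, 0.5, 7.8]
gripper_width: 0.0638
finger_force: 66.7
```

apply_moves --plan '[0,0,0.1,0,5.5,0,0,0,0,8.5,0,0,0,0,8.5,0,0,0,0,8.5,0,0,0,0,8.5,0,0,-2,0,8.5,0,0,-4,0,8.5,0,0,-4,0,8.5,0,0,-2,0,8.5,0,0,0,0,8.5,0,0,0,0,8.5]'

```text
clock: 12.3
position: [0.4193, -0.2296, 0.2307]
tcp_rot: [-3.141, -0.0, 1.571]
force: [-0.2, -0.5, -0.2]
gripper_width: 0.0849
finger_force: 0.0
```

```bash
python3 - <<'E'
from h import *
o=get_obs(); print(o["clock"],o["position"].round(4),o["gripper_width"],o["finger_force"]); pots("side"); pots("wrist")
im,d=capture("side"); cv2.imwrite("pics/s3.png",im[150:450,130:530,::-1])
E
```

```text
12.3 [ 0.4193 -0.2296  0.2307] 0.08486887018781211 0.0
side px [357. 154.] n 339 ztop 0.038 enc [0.9064 0.4164 0.1181] lsq [0.7919 0.3972 0.1335] contour [0.8916 0.3918 0.0789]
side px [373. 195.] n 1468 ztop 0.076 enc [0.8023 0.0912 0.0918] lsq [0.8038 0.0882 0.052 ] contour [0.7972 0.0789 0.0776]
side px [251. 309.] n 2509 ztop 0.139 enc [ 0.4218 -0.2326  0.0336] lsq [ 0.4215 -0.2328  0.0306] contour [ 0.4115 -0.2847  0.0618]
wrist px [318. 231.] n 5116 ztop 0.141 enc [ 0.42   -0.2295  0.0321] lsq [ 0.4203 -0.2294  0.0303] contour [ 0.4179 -0.2245  0.03  ]
```

View pics/s3.png

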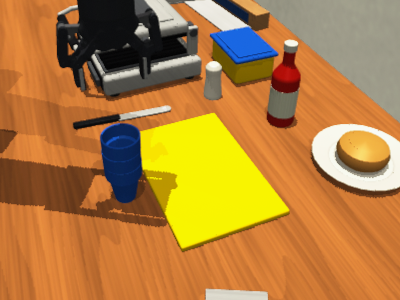

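The stack stands upright with all three pots home: rim at (122,135) in the crop, measured 0.140 m high. Now on to above the handle.

apply_moves --plan '[2,0,0,0,8.5,4,-0.2,0,0,7,4.5,-0.2,0,0,5,4.5,-0.2,0,0,5,4.5,-0.2,0,0,5,4.5,-0.2,0,0,5,4.5,-0.2,0,0,5,4.5,-0.2,0,0,5,4.5,-0.2,0,0,5,4,-0.1,0,0,5,2,0,0,-0.05,5,0,0,0,0,5]'

```text
clock: 13.65
position: [0.4022, 0.2072, 0.23]
tcp_rot: [-3.139, 0.0, 1.625]
force: [0.6, -0.1, 0.4]
gripper_width: 0.0501
finger_force: 0.0
```

```bash
python3 - <<'E'
from h import *
o=get_obs(); print(o["clock"],o["position"].round(4),o["tcp_rot"].round(3),o["gripper_width"])
im,d=capture("wrist"); c=camera_info("wrist"); cv2.imwrite("pics/w4.png",im[:,:,::-1]); P=cloud(c,d)
m=((im.max(2)<70)&(P[:,:,2]>.1)&(P[:,:,2]<.14)&(d>0)&(P[:,:,0]<.45)&(P[:,:,0]>.35)).astype(np.uint8)
k,l,st,ce=cv2.connectedComponentsWithStats(m)
for i in range(1,k):
    if st[i,4]>300:
        q=P[l==i]; q=q[q[:,2]>np.percentile(q[:,2],80)-.002]; print(st[i],q.mean(0).round(4),q.min(0).round(3),q.max(0).round(3),np.polyfit(q[:,1],q[:,0],1))
E
```

```text
13.65 [0.4022 0.2072 0.23  ] [-3.139  0.     1.625] 0.05008788050734561
[ 307  129   29  202 4352] [0.4021 0.2064 0.1289] [0.391 0.127 0.127] [0.413 0.283 0.132] [-0.06418555  0.41537883]
```

View pics/w4.png

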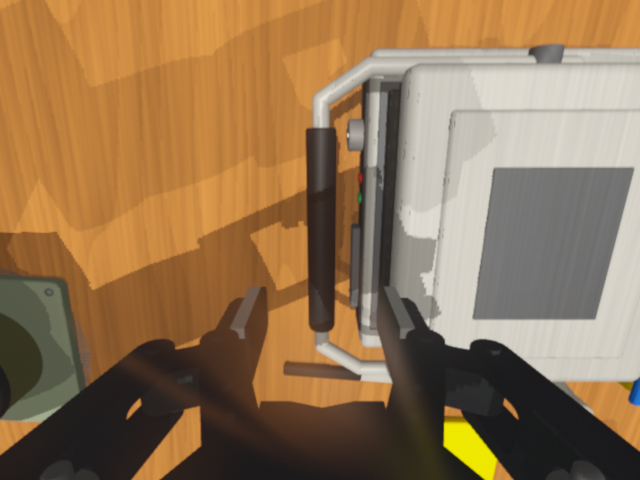

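The bar runs from (321,128) to (321,330) in the image, centred at (0.402, 0.206) with its top at 0.129, directly under the open fingers. Descend and grip.

apply_moves --plan '[0,0,3,0,5,0,0,4,0,5,0,0,3,0,5,0,0,2,0,5,0,0,1,0,5,0,0,0,0,5,0,0,0,0,1.5,0,0,0,0,1.5,0,0,0,0,1.5,0,0,0,0,1.5,0,0,0,0,1.5]'

```text
clock: 14.8
position: [0.4014, 0.205, 0.1025]
tcp_rot: [-3.14, -0.0, 1.621]
force: [-5.4, -0.2, 5.7]
gripper_width: 0.0201
finger_force: 58.4
```

apply_moves --plan '[0,0.05,-1.3,0,1.5,0,0.08,-1.3,0,1.5,0,0.18,-1.3,0,1.5,0,0.21,-1.3,0,1.5,0,0.3,-1.3,0,1.5,0,0.34,-1.25,0,1.5,0,0.42,-1.25,0,1.5,0,0.47,-1.25,0,1.5,0,0,0,0,1.5,0,0,0,0,1.5]'

```text
clock: 15.8
position: [0.4197, 0.206, 0.204]
tcp_rot: [-3.134, -0.0, 1.62]
force: [-8.2, 1.9, -0.6]
gripper_width: 0.02
finger_force: 59.0
```

apply_moves --plan '[0,0.5,-1.2,0,1.5,0,0.58,-1.2,0,1.5,0,0.65,-1.15,0,1.5,0,0.7,-1.1,0,1.5,0,0.76,-1.05,0,1.5,0,0.81,-1.05,0,1.5,0,0.86,-1,0,1.5,0,0.9,-0.95,0,1.5,0,0,0,0,1.5,0,0,0,0,1.5]'

```text
clock: 16.8
position: [0.473, 0.2091, 0.2927]
tcp_rot: [-3.126, -0.001, 1.621]
force: [-19.4, -0.1, 12.5]
gripper_width: 0.0199
finger_force: 59.0
```

```bash
python3 - <<'E'
from h import *
o=get_obs(); print(o["clock"],o["position"].round(4),o["force"].round(1),o["gripper_width"],o["finger_force"]); pots("top"); pots("side")
im,d=capture("side"); cv2.imwrite("pics/s5.png",im[:,:,::-1])
c=camera_info("side"); P=cloud(c,d); q=P[(d>0)&(P[:,:,0]>.4)&(P[:,:,0]<.72)&(P[:,:,1]>.1)&(P[:,:,1]<.33)&(im.min(2)>130)]
# lid top slope
print(len(q)); q=q[(q[:,2]>.17)]; q=q[(q[:,0]>.5)]
for x in np.arange(.5,.72,.02):
    s=q[abs(q[:,0]-x)<.01]; print(round(x,2),len(s),np.percentile(s[:,2],90).round(3) if len(s) else '')
E
```

```text
16.8 [0.473  0.2091 0.2927] [-19.4  -0.1  12.5] 0.019926179882764947 59.024818539619446
top px [106. 127.] n 432 ztop 0.040 enc [0.9047 0.415  0.1183] lsq [0.7506 0.3932 0.1713] contour [0.9087 0.4118 0.071 ]
top px [226. 163.] n 2793 ztop 0.078 enc [0.8034 0.0969 0.0908] lsq [0.8033 0.0958 0.0497] contour [0.8007 0.0944 0.0746]
top px [361. 324.] n 736 ztop 0.142 enc [ 0.4202 -0.2293  0.0325] lsq [ 0.4202 -0.2292  0.0307] contour [ 0.4205 -0.2264  0.0328]
side px [357. 154.] n 339 ztop 0.038 enc [0.9058 0.4147 0.1168] lsq [0.9432 0.4203 0.0771] contour [0.8912 0.3911 0.0788]
side px [373. 195.] n 1470 ztop 0.076 enc [0.8054 0.0906 0.0895] lsq [0.8038 0.0886 0.0521] contour [0.7973 0.0789 0.0776]
side px [251. 309.] n 2532 ztop 0.139 enc [ 0.4219 -0.232   0.033 ] lsq [ 0.4214 -0.2325  0.0305] contour [ 0.4117 -0.2845  0.0619]
571
0.5 0 
0.52 101 0.28
0.54 87 0.28
0.56 85 0.267
0.58 23 0.253
0.6 21 0.236
0.62 20 0.215
0.64 35 0.197
0.66 21 0.182
0.68 0 
0.7 0
```

View pics/s5.png

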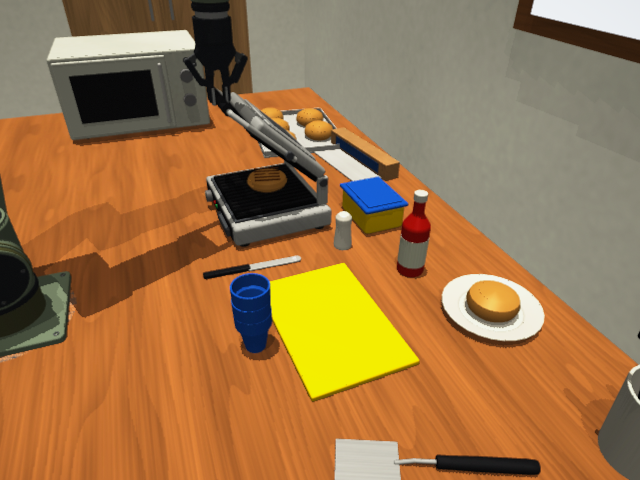

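The side view shows the stack upright at (251,312), the board clear and the roll still on the lower plate. The fingers hold the lid at about 44°. The arm presses slightly towards the hinge (−19, +12 N), so I'll ease that and measure the lid angle from the wrist camera.

apply_moves --plan '[0,-0.2,-0.1,0,1.5,0,-0.2,-0.2,0,1.5,0,0,0,0,1.5,0,0,0,0,1.5,0,0,0,0,1.5]'

```text
clock: 17.45
position: [0.4744, 0.2091, 0.2945]
tcp_rot: [-3.137, -0.001, 1.621]
force: [-7.4, 2.7, 2.6]
gripper_width: 0.0197
finger_force: 59.5
```

```bash
python3 - <<'E'
from h import *
o=get_obs(); print(o["clock"],o["position"].round(4),o["force"].round(1),o["gripper_width"],o["finger_force"])
im,d=capture("wrist"); c=camera_info("wrist"); P=cloud(c,d)
L=(im.min(2)>110)&(d>0)&(P[:,:,0]>.5)&(P[:,:,0]<.75)&(P[:,:,1]>.14)&(P[:,:,1]<.28)&(P[:,:,2]>.16)
q=P[L]; print("lid pts",len(q)); m=q.mean(0); u,s,vt=np.linalg.svd((q-m)[::7],full_matrices=False); n=vt[2]; print(m.round(3),"rms mm",1e3*s[2]/np.sqrt(len(q)/7),"tilt deg",np.degrees(np.arccos(abs(n[2]))))
B=(im.max(2)<70)&(d>0)&(P[:,:,0]<.53)&(P[:,:,0]>.42)&(P[:,:,1]>.23)&(P[:,:,1]<.29)&(P[:,:,2]>.25)
b=P[B]; print("bar",len(b),b.mean(0).round(3),np.percentile(b[:,2],95).round(3) if len(b) else '')
E
```

```text
17.45 [0.4744 0.2091 0.2945] [-7.4  2.7  2.6] 0.019735298042883695 59.508562088012695
lid pts 27473
[0.565 0.227 0.254] rms mm 5.8380423816824525 tilt deg 37.67909781926759
bar 6904 [0.487 0.254 0.297] 0.314
```

```bash
python3 - <<'E'
from h import *
im,d=capture("wrist"); c=camera_info("wrist"); P=cloud(c,d)
q=P[(d>0)&(P[:,:,0]>.49)&(P[:,:,0]<.75)&(P[:,:,1]>.13)&(P[:,:,1]<.30)&(P[:,:,2]>.15)]
rng=np.random.default_rng(0); best=0
for _ in range(400):
    a=q[rng.integers(len(q),size=3)]; n=np.cross(a[1]-a[0],a[2]-a[0]); n/=np.linalg.norm(n)+1e-12
    k=abs((q-a[0])@n)<.002
    if k.sum()>best: best=k.sum(); K=k
r=q[K]; n=np.linalg.svd((r-r.mean(0))[::5],full_matrices=False)[2][2]; print(best,len(q),n.round(3),np.degrees(np.arccos(abs(n[2]))))
E
```

```text
17970 63809 [0.681 0.04  0.731] 42.98970354234429
```

A lid plane fit gives 43°, inside the band, and a steady grip of about 59 N holds it. Handing in.

```bash
python3 -c "
from bench import *
print(sign_off())"
```

```text
the job is handed in; nothing more can be done
None
```

The three pots stand nested upright on the bare worktop, and the gripper is holding the grill lid about 43° open (38–52° allowed); the job is handed in, but no pass/fail result came back.

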